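Fit the keyed gear onto the gearbox spindle

TASK

On the repair bench, fit the gear that has the key slot (red mark on its rim) onto the spindle of the opened gearbox: turn it so that the slot meets the red key, keep hold of it until the slot has gone down over the key, and leave it lying flat and fully home on the round steel seat, lugs up. Leave the other gear, which has a plain round bore, and the jar where they are.

Things in the scene. Friction and masses are not known exactly. Their poses are not given: they have to be found in the camera images.
- keyed_gear: Loose gear to fit, flat: dark disc 111 mm over teeth, 16 thick, 0.35 kg. 44 mm bore with a key slot on +x, 21 mm wide at the bore, reaching 35 mm from the axis; red mark on the rim there. Two brass lugs on top at +y and -y: 60 mm over their outer faces along y, 30 mm long in x, 16 to 48 mm above the underside: grip across them from above. Origin: axis, underside; x to slot, z up.
- gearbox: Fixed green box, pale top, 150 mm square, black motor on +y. Its steel seat (84 mm across) is 60 mm above the bench; the gear's underside goes there. Spindle: 36 mm diameter for 20 mm up, then tapers to 16 mm at its tip, 50 mm above the seat. Red key on its +x side: 9 mm wide, 26 high above the seat, out to 31 mm from the axis; play about 15 degrees. Origin: spindle axis, bench level; x to key, z up.
- plain_gear: The wrong gear, to be left alone: the same size and lugs as the keyed gear, but with a plain round bore without slot and no red mark. Either gear may lie in either place. Origin: on its axis at its underside, z up.
- jar: Bystander: closed amber jar, 60 mm in diameter and 75 mm tall, standing on the bench; leave it alone. Origin: centre of its underside.

How it is judged:
By the outcome, as a careful person would: the job done as asked, in the order asked, and still so for the second after the job is handed in, with the robot touching nothing.
It also fails if it takes over 35 s, if anything falls off the work surface, if the arm or the gripper's body presses on something with over 40 N, if the wrist force passes 120 N, or if a joint passes its speed limit or range.

ROBOT

A 7-joint arm with a two-finger parallel gripper is mounted at the origin on the work surface. World frame = base frame: x ahead of the robot, y to its left, z up, the work surface at z = 0. Lengths are in m, angles in rad, forces in N, time in s.
With the tool pointing down it reaches from about 0.35 to 0.9 m from the base axis. Payload 8.1 kg.
Tool frame: the origin (TCP) lies on the centre line of the jaws, within the pads' length; the fingertips stand 22 mm ahead of it and the grasp point (between the pads) lies 3 mm ahead of it (arm.finger_overhang is the distance from the TCP to the fingertips, in m); z points along the fingers, y is the direction in which the jaws open and shut (so a half turn about z gives the same grasp; the last joint's range is limited). The gripper opens to 92 mm and grips with 3 to 60 N. Pads are 19 mm wide; open, the fingers measure 130 mm over their backs; the gripper's body (75 mm by 190 mm) begins 47 mm behind the grasp point.
Start: joints at [1.05, 0.434, 0.025, 1.573, -0.012, 1.134, -0.075], TCP at [0.254, -0.571, 0.249] pointing down, gripper open.
Joint ranges: [-2.62, 2.62], [-0.44, 2.09], [-1.27, 1.32], [0.08, 2.57], [-1.32, 4.46], [0.12, 2], [-2.74, 2.74]. Speed limits (rad/s): [2.22, 2.22, 3.01, 3.01, 3.14, 3.14, 3.14].

INTERFACE

Orientations are given as a rotation vector (axis times angle).
In Python, from cell import arm gives the robot as it stands. The module is installed in compiled form; this text tells all that it offers.
- The arm moves only by the tool step_arm, never from a script. Its argument "plan" is a list of rows, each an object of numbers: "wx", "wy", "wz": the turn, a rotation vector about the tool's x, y, z in units of 6 degrees (1.0 is 6 degrees); "tx", "ty", "tz": the shift along the tool's x, y, z in cm; "hand": the opening, from 0 (shut) to 1 (fully open). A call has exactly 10 rows; each row shifts and turns the commanded pose from where the row before left it, along the tool's axes as they then stand; what a row does not reach is not made up. A row lasts 1/12 s, in which the tool goes at most 41.7 mm and 7.16 degrees, less where a joint would pass 70% of its speed; a pose out of reach is approached as far as the arm can. A call is refused whole if a number of a shift passes 4.17 or a number of a turn 1, either way. A call with a gripper value outside its range is refused whole. The fingers move at their own pace and stop on an object; "force" is the grip in N (left out, the last holds). Time passes only in rows, so rows that do not move let the fingers close, or fill a call up. It gives the time, the measured TCP pose, the force and the opening at its end, in the units of the state.
- arm.observe(): the state, without advancing time (a new reading comes with each control period).
- arm.get_image(name): name is "side" or "top"; returns (picture, depth): 480x640x3 uint8, red, green, blue; 480x640 float32, m along the optical axis (not along the pixel's ray), 0 where there is no reading.
- arm.calibration(name): a dict with "mtx" (3x3 intrinsics, pixels), "dist_coeffs" ([k1, k2, p1, p2, k3] as OpenCV has them; the pictures are not rectified), "R" (3x3) and "t" (3): a world point X has camera coordinates R X + t. Camera axes: x right, y down, z forward; pixel columns grow to the right and rows downward; lengths in m; the calibration is good to about 2 mm. A picture is of the moment at which its call begins. calibration takes no time and is no camera call.
- arm.sign_off(): hands the job in, once; it reports no verdict.
The state is a dict: "clock": time; "joints": joint angles; "dq": joint speeds; "joint_efforts": joint torques, N m; "position": TCP position; "ee_rot": TCP orientation; "force": force on the tool from outside, world axes, zero at the start; "ft_torque": the same for the moment, N m; "width": opening from 0.0 (shut) to 1.0 (fully open).
Only numpy, scipy, OpenCV 4.12 (cv2) and the standard library are available. Lean on these libraries where they do the work, as an engineer would, in place of code of your own. Each camera call takes 0.05 s, during which the arm holds its last target.

## Working session

There is one attempt and no reset: what is moved stays moved. The work goes in short steps, Python scripts to look and compute and a tool call to move; the robot and the scene stay as the last step left them, time stands still between calls to the robot, and variables do not carry over. Pictures are saved under pics/ and viewed, and the job is handed in when it is done.

Besides the shell and the picture viewer there is one more tool, called as name(argument=value, ...), one argument or row to a line, values as JSON. step_arm: Moves the arm, as the interface text tells. Its arguments: {"type":"object","properties":{"plan":{"type":"array"},"force":{"type":"number"}},"required":["plan"]}

```bash
mkdir -p pics; python3 - <<'E'
from cell import arm
import cv2,numpy as np
print(arm.observe())
for n in ("top","side"):
    im,d=arm.get_image(n); c=arm.calibration(n)
    print(n,c)
    cv2.imwrite(f"pics/{n}0.png",im[:,:,::-1]); np.savez(f"{n}0.npz",im=im,d=d)
E
```

```text
{'clock': 0.0, 'joints': array([ 1.05037819,  0.43521547,  0.02496593,  1.57407961, -0.01160402,
        1.13397583, -0.07509012]), 'dq': array([ 9.17489520e-04, -1.03840819e-04, -1.71547615e-05, -2.10019737e-04,
        1.43202769e-03, -1.82435742e-04,  1.55285854e-03]), 'joint_efforts': array([-1.12582176e-03, -6.67827559e+01,  9.84255038e-01, -3.14455533e+01,
       -6.05967036e-02,  4.27503360e-02,  1.67203784e-04]), 'position': array([ 0.25337375, -0.57083286,  0.24795628]), 'ee_rot': array([-3.07187041e+00, -6.51154982e-01,  7.01594655e-04]), 'force': array([-0.94050504,  0.1274576 , -1.10789379]), 'ft_torque': array([-0.01327904,  0.00024716,  0.05369159]), 'width': 1.0024694738726634}
top {'mtx': array([[476.65366963,   0.        , 313.14741546],
       [  0.        , 476.65366963, 244.22827293],
       [  0.        ,   0.        ,   1.        ]]), 'dist_coeffs': array([-0.05330181,  0.        ,  0.        ,  0.        ,  0.        ]), 'R': array([[-0.01936718, -0.9994823 ,  0.02569131],
       [-0.98928538,  0.0154379 , -0.14517615],
       [ 0.14470437, -0.02822769, -0.98907221]]), 't': array([-0.06027807,  0.62444837,  0.97286024])}
side {'mtx': array([[585.60697096,   0.        , 331.59522101],
       [  0.        , 585.60697096, 234.95683609],
       [  0.        ,   0.        ,   1.        ]]), 'dist_coeffs': array([-0.12532591,  0.        ,  0.        ,  0.        ,  0.        ]), 'R': array([[-0.9910438 , -0.13259867,  0.01580417],
       [-0.08605024,  0.54363012, -0.83490218],
       [ 0.10211529, -0.82878459, -0.55017141]]), 't': array([0.58915513, 0.10437401, 1.06961722])}
```

View pics/top0.png

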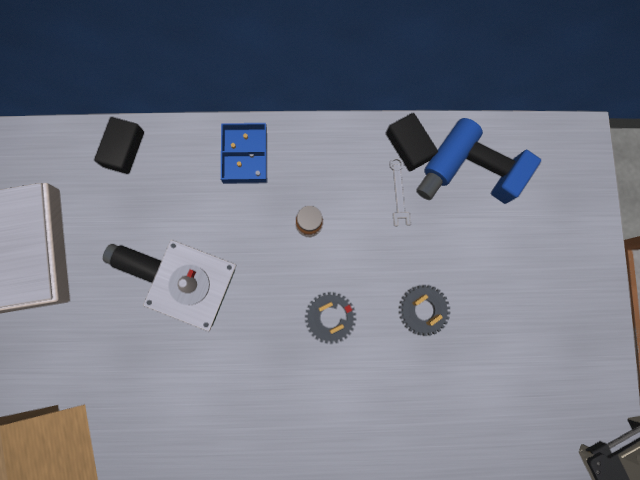

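View pics/side0.png

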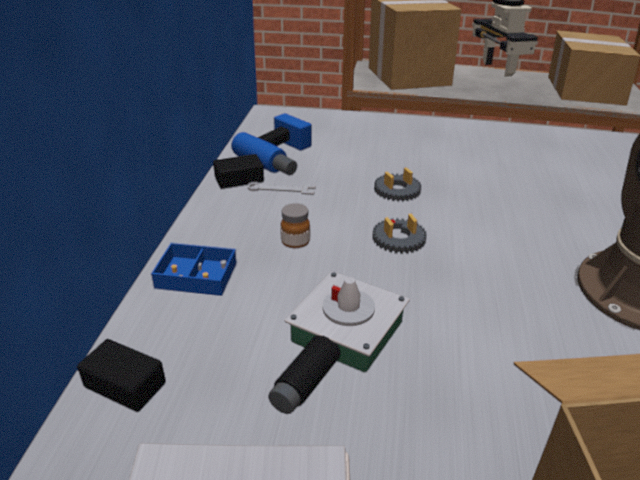

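The keyed gear is the left one, at top pixel (330,318), with its red mark at (348,309). The plain gear is at (424,310). The gearbox spindle is at about (187,284) with the key at (191,273), and the jar is at (309,220).

```bash
cat > h.py <<'E'
import numpy as np,cv2
from cell import arm
def cloud(n,d):
    c=arm.calibration(n);v,u=np.mgrid[0:480,0:640]
    p=cv2.undistortPoints(np.stack([u,v],-1).reshape(-1,1,2).astype(float),c["mtx"],c["dist_coeffs"]).reshape(480,640,2)
    P=np.dstack([p,np.ones((480,640))])*d[...,None]
    return (P-c["t"])@c["R"]
def plane(n,uv,z):
    c=arm.calibration(n)
    p=cv2.undistortPoints(np.array(uv,float).reshape(-1,1,2),c["mtx"],c["dist_coeffs"]).reshape(-1,2)
    r=np.c_[p,np.ones(len(p))]@c["R"]; o=-c["R"].T@c["t"]
    return o+r*((z-o[2])/r[:,2])[:,None]
def proj(n,X):
    c=arm.calibration(n)
    return cv2.projectPoints(np.array(X,float).reshape(-1,1,3),cv2.Rodrigues(c["R"])[0],c["t"],c["mtx"],c["dist_coeffs"])[0].reshape(-1,2)
E
cat > m.py <<'E'
from h import *
import sys
for n in ("top","side"):
    z=np.load(n+"0.npz");im=z["im"].astype(int);W=cloud(n,z["d"])
    R,G,B=im[...,0],im[...,1],im[...,2]
    red=(R>120)&(G<60)&(B<60)
    brass=(R>150)&(R-B>80)&(G>90)
    k,l,s,c=cv2.connectedComponentsWithStats(red.astype(np.uint8))
    for i in range(1,k):
        if s[i,4]>5: print(n,"red",c[i].round(1),s[i,4],np.median(W[l==i],0).round(4),W[l==i][:,2].min().round(3),W[l==i][:,2].max().round(3))
    k,l,s,c=cv2.connectedComponentsWithStats(brass.astype(np.uint8))
    for i in range(1,k):
        w=W[l==i]
        if s[i,4]>15 and .3<np.median(w[:,0])<.7 and abs(np.median(w[:,1]))<.5: 
            t=w[w[:,2]>w[:,2].max()-.006]
            print(n,"brass",c[i].round(1),s[i,4],np.median(w,0).round(4),t.mean(0).round(4),w[:,2].min(),w[:,2].max())
    # bench check
    print(n,"bench z",np.median(W[300:310,250:290] if n=="top" else W[250:260,450:500],(0,1)))
E
python3 m.py
```

```text
top red [190.  272.8] 24 [0.5625 0.181  0.0862] 0.083 0.088
top red [347.7 308.3] 33 [ 0.4868 -0.1446  0.0171] 0.014 0.021
top brass [421.4 299.2] 41 [ 0.502  -0.2982  0.0482] [ 0.4758 -0.0424  1.0544] 0.014108156853721986 1.054432664841169
top brass [325.3 306.3] 39 [ 0.4916 -0.0937  0.0478] [ 0.492  -0.0958  0.0488] 0.042490201409963145 0.05295175206676134
top brass [435.7 319.4] 44 [ 0.4594 -0.3276  0.0484] [ 0.4596 -0.3271  0.0496] 0.04578322886770796 0.053994107093731564
top brass [336.5 328.5] 36 [ 0.4446 -0.1165  0.0483] [ 0.4443 -0.116   0.0483] 0.04475187570159424 0.051063854182012765
top bench z [4.97592071e-01 2.49869020e-02 2.09453535e-04]
side red [393. 221.] 7 [ 0.4838 -0.1433  0.0159] 0.014 0.019
side red [335.8 288.2] 22 [0.5642 0.1855 0.0862] 0.083 0.088
side brass [389.  174.5] 16 [ 0.5019 -0.2954  0.047 ] [ 0.5019 -0.2958  0.0469] 0.043442908412105644 0.0489383437463501
side brass [412.2 217.4] 25 [ 0.4461 -0.1153  0.0473] [ 0.4457 -0.114   0.0475] 0.04491003313430283 0.05126760582997186
side brass [389.1 221.4] 29 [ 0.4913 -0.0889  0.0484] [ 0.4914 -0.0893  0.0486] 0.04574737693031709 0.05119559116218336
side bench z [ 3.16134058e-01 -6.96997007e-02  3.13579512e-04]
```

```bash
cat > m2.py <<'E'
from h import *
for n in ("top","side"):
    z=np.load(n+"0.npz");im=z["im"].astype(int);W=cloud(n,z["d"]);R,G,B=im[...,0],im[...,1],im[...,2]
    near=lambda c,r:np.hypot(W[...,0]-c[0],W[...,1]-c[1])<r
    # gear disc top points
    for nm,c in (("keyed",(.468,-.105)),("plain",(.481,-.312))):
        m=near(c,.075)&(W[...,2]>.011)&(W[...,2]<.022)
        p=W[m][:,:2].astype(np.float32); cc,r=cv2.minEnclosingCircle(p)
        print(n,nm,"z",np.median(W[m][:,2]).round(4),"circ",np.round(cc,4),round(r,4),m.sum())
        e=cv2.fitEllipse(cv2.convexHull(p)); print("  ell",np.round(e[0],4),np.round(e[1],4))
    # gearbox
    g=near((.54,.19),.15)
    seat=g&(W[...,2]>.045)&(W[...,2]<.075)
    h=np.histogram(W[seat][:,2],bins=15,range=(.045,.075));print(h[0])
    # spindle by height
    for a in range(64,112,6):
        m=near((.54,.19),.06)&(W[...,2]>a/1000)&(W[...,2]<(a+6)/1000)&~((R>120)&(G<60))
        if m.sum(): print("  sp",a,m.sum(),W[m].mean(0).round(4),np.ptp(W[m],0).round(4))
    top=near((.54,.19),.12)&(W[...,2]>.048)&(W[...,2]<.064)
    l=(R>150)&top
    rect=cv2.minAreaRect(W[l][:,:2].astype(np.float32));print("rect",np.round(rect[0],4),np.round(rect[1],4),rect[2])
im=np.load("top0.npz")["im"][:,:,::-1]
cv2.imwrite("pics/gb.png",cv2.resize(im[230:340,130:260],None,fx=6,fy=5.4,interpolation=cv2.INTER_CUBIC))
im=np.load("side0.npz")["im"][:,:,::-1]
cv2.imwrite("pics/gbs.png",cv2.resize(im[265:375,280:415],None,fx=5.4,fy=5.4,interpolation=cv2.INTER_CUBIC))
E
python3 m2.py
```

```text
top keyed z 0.0161 circ [ 0.4669 -0.1065] 0.0558 1350
  ell [ 0.4675 -0.1064] [0.1091 0.1111]
top plain z 0.0162 circ [ 0.4795 -0.3117] 0.0561 1400
  ell [ 0.4796 -0.312 ] [0.1089 0.1111]
[  94  255  934 1643 1134  294  236  397  270   69   10    3    8    4
    6]
  sp 64 32 [0.5427 0.1856 0.0658] [0.0787 0.0763 0.0054]
  sp 70 18 [0.5412 0.1793 0.0731] [0.0431 0.02   0.0055]
  sp 76 20 [0.5426 0.1773 0.0795] [0.0426 0.0243 0.0048]
  sp 82 61 [0.5422 0.185  0.0848] [0.0444 0.035  0.0058]
  sp 88 44 [0.5387 0.1835 0.0912] [0.0281 0.0283 0.006 ]
  sp 94 35 [0.5393 0.1864 0.0974] [0.0241 0.0245 0.0057]
  sp 100 29 [0.5388 0.1866 0.1035] [0.0219 0.021  0.0048]
  sp 106 61 [0.5403 0.1903 0.1094] [0.0178 0.0171 0.0056]
rect [0.5414 0.1912] [0.1506 0.1488] 68.02281951904297
side keyed z 0.0162 circ [ 0.4692 -0.1039] 0.0577 955
  ell [ 0.4693 -0.1038] [0.1119 0.1136]
side plain z 0.0149 circ [ 0.4826 -0.3097] 0.06 636
  ell [ 0.4806 -0.3101] [0.111  0.1173]
[ 129  288  954 2650  886  143  179  552  250   28   27   26   28   32
   30]
  sp 64 82 [0.5473 0.1995 0.0671] [0.0463 0.0278 0.0055]
  sp 70 89 [0.5485 0.1996 0.0729] [0.0463 0.0273 0.006 ]
  sp 76 100 [0.5473 0.2002 0.0793] [0.0468 0.027  0.006 ]
  sp 82 110 [0.5469 0.1972 0.0851] [0.046  0.0314 0.0059]
  sp 88 84 [0.5417 0.2005 0.0912] [0.0291 0.019  0.0059]
  sp 94 60 [0.5423 0.1987 0.0969] [0.0253 0.0184 0.0056]
  sp 100 58 [0.5428 0.198  0.1027] [0.022  0.0139 0.0056]
  sp 106 89 [0.5427 0.1929 0.1092] [0.0176 0.021  0.0057]
rect [0.543  0.1905] [0.1526 0.1518] 68.05360412597656
```

View pics/gb.png

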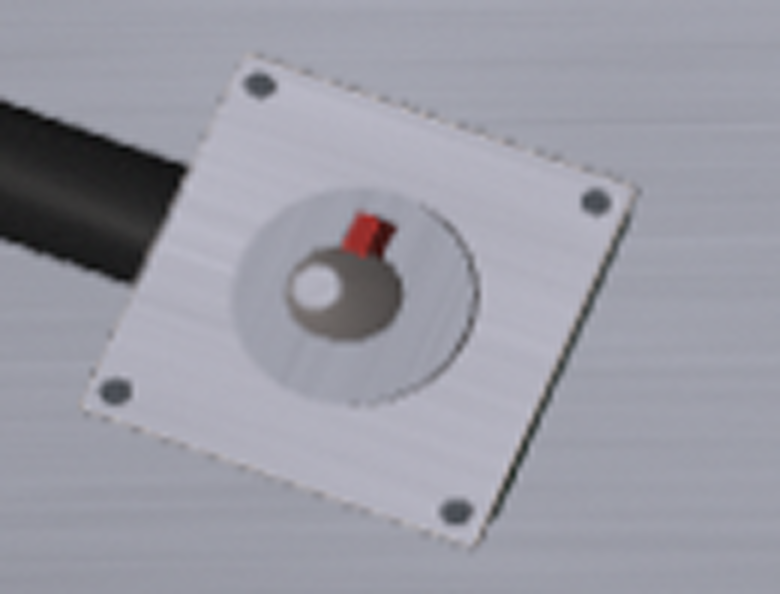

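View pics/gbs.png

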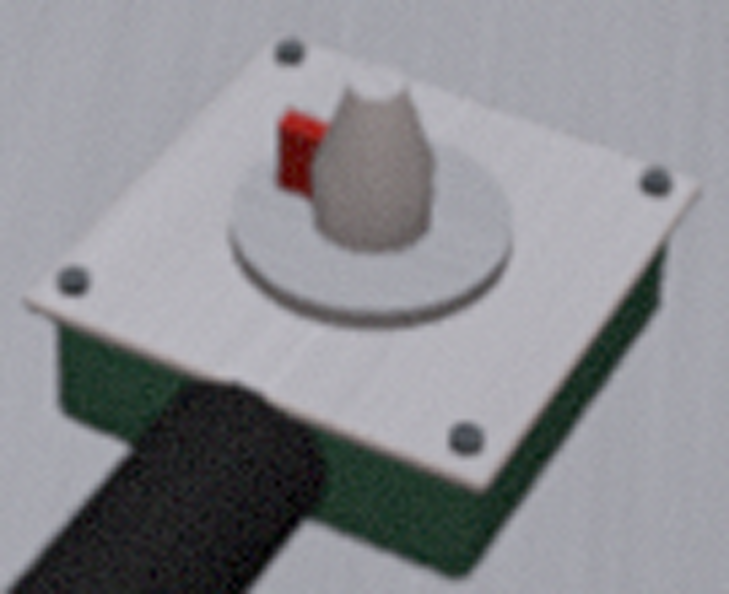

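```bash
cat > t.py <<'E'
from h import *
from scipy.spatial.transform import Rotation as Ro
import sys
# usage: t.py x y z yaw_of_tool_x(deg)
s=arm.observe();R=Ro.from_rotvec(s["ee_rot"]);g=list(map(float,sys.argv[1:5]))
T=Ro.from_matrix(np.array([[np.cos(np.radians(g[3])),np.sin(np.radians(g[3])),0],[np.sin(np.radians(g[3])),-np.cos(np.radians(g[3])),0],[0,0,-1]]))
print("clock",s["clock"],"pos",s["position"].round(4),"yaw",np.degrees(np.arctan2(*R.as_matrix()[[1,0],0])).round(2),"w",round(s["width"],3),"F",s["force"].round(1),"q",s["joints"].round(2))
print("shift now cm",(R.inv().apply(np.array(g[:3])-s["position"])*100).round(2),"shift after turn",(T.inv().apply(np.array(g[:3])-s["position"])*100).round(2),"turn u",(np.degrees((R.inv()*T).as_rotvec())/6).round(2))
E
python3 t.py .468 -.105 .12 116
```

```text
clock 0.1 pos [ 0.2534 -0.5709  0.248 ] yaw 23.94 w 1.002 F [-0.   1.2  0. ] q [ 1.05  0.44  0.02  1.57 -0.01  1.13 -0.08]
shift now cm [ 38.52 -33.85  12.84] shift after turn [32.46 39.71 12.8 ] turn u [-1.000e-02 -1.000e-02 -1.534e+01]
```

step_arm(
  plan=[
    {"tx": 1.9, "ty": -1.7, "hand": 1},
    {"tx": 1.9, "ty": -1.7, "hand": 1},
    {"tx": 1.9, "ty": -1.7, "hand": 1},
    {"tx": 1.9, "ty": -1.7, "hand": 1},
    {"tx": 1.9, "ty": -1.7, "hand": 1},
    {"tx": 1.9, "ty": -1.7, "hand": 1},
    {"tx": 1.9, "ty": -1.7, "hand": 1},
    {"tx": 1.9, "ty": -1.7, "hand": 1},
    {"tx": 1.9, "ty": -1.7, "hand": 1},
    {"tx": 1.9, "ty": -1.7, "hand": 1},
  ],
  force=30,
)

```text
invalid input at $.plan[0]: expected keys wx, wy, wz, tx, ty, tz, hand
```

step_arm(
  plan=[
    {"tx": 1.9, "ty": -1.7, "hand": 1},
    {"tx": 1.9, "ty": -1.7, "hand": 1},
    {"tx": 1.9, "ty": -1.7, "hand": 1},
    {"tx": 1.9, "ty": -1.7, "hand": 1},
    {"tx": 1.9, "ty": -1.7, "hand": 1},
    {"tx": 1.9, "ty": -1.7, "hand": 1},
    {"tx": 1.9, "ty": -1.7, "hand": 1},
    {"tx": 1.9, "ty": -1.7, "hand": 1},
    {"tx": 1.9, "ty": -1.7, "hand": 1},
    {"tx": 1.9, "ty": -1.7, "hand": 1},
  ],
)

```text
invalid input at $.plan[0]: expected keys wx, wy, wz, tx, ty, tz, hand
```

step_arm(
  plan=[
    {"wz": -1, "tz": 0.8, "hand": 1},
    {"wz": -1, "tz": 0.8, "hand": 1},
    {"wz": -1, "tz": 0.8, "hand": 1},
    {"wz": -1, "tz": 0.8, "hand": 1},
    {"wz": -1, "tz": 0.8, "hand": 1},
    {"wz": -1, "tz": 0.8, "hand": 1},
    {"wz": -1, "tz": 0.8, "hand": 1},
    {"wz": -1, "tz": 0.8, "hand": 1},
    {"wz": -1, "tz": 0.8, "hand": 1},
    {"wz": -1, "tz": 0.8, "hand": 1},
  ],
)

```text
invalid input at $.plan[0]: expected keys wx, wy, wz, tx, ty, tz, hand
```

```bash
python3 t.py .468 -.105 .12 116
```

```text
clock 0.1 pos [ 0.2534 -0.5709  0.248 ] yaw 23.94 w 1.002 F [-0.   1.2  0. ] q [ 1.05  0.44  0.02  1.57 -0.01  1.13 -0.08]
shift now cm [ 38.52 -33.85  12.84] shift after turn [32.46 39.71 12.8 ] turn u [-1.000e-02 -1.000e-02 -1.534e+01]
```

All keys are needed in every row.

step_arm(
  plan=[
    {"wx": 0, "wy": 0, "wz": 0, "tx": 1.9, "ty": -1.7, "tz": 0, "hand": 1},
    {"wx": 0, "wy": 0, "wz": 0, "tx": 1.9, "ty": -1.7, "tz": 0, "hand": 1},
    {"wx": 0, "wy": 0, "wz": 0, "tx": 1.9, "ty": -1.7, "tz": 0, "hand": 1},
    {"wx": 0, "wy": 0, "wz": 0, "tx": 1.9, "ty": -1.7, "tz": 0, "hand": 1},
    {"wx": 0, "wy": 0, "wz": 0, "tx": 1.9, "ty": -1.7, "tz": 0, "hand": 1},
    {"wx": 0, "wy": 0, "wz": 0, "tx": 1.9, "ty": -1.7, "tz": 0, "hand": 1},
    {"wx": 0, "wy": 0, "wz": 0, "tx": 1.9, "ty": -1.7, "tz": 0, "hand": 1},
    {"wx": 0, "wy": 0, "wz": 0, "tx": 1.9, "ty": -1.7, "tz": 0, "hand": 1},
    {"wx": 0, "wy": 0, "wz": 0, "tx": 1.9, "ty": -1.7, "tz": 0, "hand": 1},
    {"wx": 0, "wy": 0, "wz": 0, "tx": 1.9, "ty": -1.7, "tz": 0, "hand": 1},
  ],
  force=30,
)

```text
clock: 0.93
position: [0.3584, -0.3374, 0.2485]
ee_rot: [-3.073, -0.651, 0.001]
force: [1.1, -0.2, -0.0]
width: 1.0
```

```bash
python3 t.py .468 -.105 .12 116
```

```text
clock 0.9333 pos [ 0.3584 -0.3374  0.2485] yaw 23.93 w 1.0 F [ 1.1 -0.2 -0. ] q [ 0.72  0.23 -0.09  1.88  0.02  1.04 -0.53]
shift now cm [ 19.45 -16.8   12.85] shift after turn [16.09 20.04 12.85] turn u [-1.000e-02 -0.000e+00 -1.534e+01]
```

step_arm(
  plan=[
    {"wx": 0, "wy": 0, "wz": 0, "tx": 1.9, "ty": -1.65, "tz": 0, "hand": 1},
    {"wx": 0, "wy": 0, "wz": 0, "tx": 1.9, "ty": -1.65, "tz": 0, "hand": 1},
    {"wx": 0, "wy": 0, "wz": 0, "tx": 1.9, "ty": -1.65, "tz": 0, "hand": 1},
    {"wx": 0, "wy": 0, "wz": 0, "tx": 1.9, "ty": -1.65, "tz": 0, "hand": 1},
    {"wx": 0, "wy": 0, "wz": 0, "tx": 1.9, "ty": -1.65, "tz": 0, "hand": 1},
    {"wx": 0, "wy": 0, "wz": 0, "tx": 1.9, "ty": -1.65, "tz": 0, "hand": 1},
    {"wx": 0, "wy": 0, "wz": 0, "tx": 1.9, "ty": -1.65, "tz": 0, "hand": 1},
    {"wx": 0, "wy": 0, "wz": 0, "tx": 1.9, "ty": -1.65, "tz": 0, "hand": 1},
    {"wx": 0, "wy": 0, "wz": 0, "tx": 1.9, "ty": -1.65, "tz": 0, "hand": 1},
    {"wx": 0, "wy": 0, "wz": 0, "tx": 1.9, "ty": -1.65, "tz": 0, "hand": 1},
  ],
)

```text
clock: 1.77
position: [0.4651, -0.1097, 0.2485]
ee_rot: [-3.073, -0.651, 0.001]
force: [1.3, 0.3, -0.3]
width: 1.0
```

step_arm(
  plan=[
    {"wx": 0, "wy": 0, "wz": -1, "tx": 0, "ty": 0, "tz": 0.8, "hand": 1},
    {"wx": 0, "wy": 0, "wz": -1, "tx": 0, "ty": 0, "tz": 0.8, "hand": 1},
    {"wx": 0, "wy": 0, "wz": -1, "tx": 0, "ty": 0, "tz": 0.8, "hand": 1},
    {"wx": 0, "wy": 0, "wz": -1, "tx": 0, "ty": 0, "tz": 0.8, "hand": 1},
    {"wx": 0, "wy": 0, "wz": -1, "tx": 0, "ty": 0, "tz": 0.8, "hand": 1},
    {"wx": 0, "wy": 0, "wz": -1, "tx": 0, "ty": 0, "tz": 0.8, "hand": 1},
    {"wx": 0, "wy": 0, "wz": -1, "tx": 0, "ty": 0, "tz": 0.8, "hand": 1},
    {"wx": 0, "wy": 0, "wz": -1, "tx": 0, "ty": 0, "tz": 0.8, "hand": 1},
    {"wx": 0, "wy": 0, "wz": -1, "tx": 0, "ty": 0, "tz": 0.8, "hand": 1},
    {"wx": 0, "wy": 0, "wz": -1, "tx": 0, "ty": 0, "tz": 0.8, "hand": 1},
  ],
)

```text
clock: 2.6
position: [0.4647, -0.1109, 0.1681]
ee_rot: [-2.33, -2.107, 0.001]
force: [-0.8, -0.3, 0.2]
width: 0.999
```

```bash
python3 t.py .468 -.105 .12 116
```

```text
clock 2.6 pos [ 0.4647 -0.1109  0.1681] yaw 84.23 w 0.999 F [-0.8 -0.3  0.2] q [ 0.47  0.33 -0.43  2.    0.18  0.85 -0.16]
shift now cm [0.62 0.27 4.81] shift after turn [0.39 0.55 4.81] turn u [-0.  -0.  -5.3]
```

step_arm(
  plan=[
    {"wx": 0, "wy": 0, "wz": -1, "tx": 0, "ty": 0, "tz": 0.7, "hand": 1},
    {"wx": 0, "wy": 0, "wz": -1, "tx": 0, "ty": 0, "tz": 0.7, "hand": 1},
    {"wx": 0, "wy": 0, "wz": -1, "tx": 0, "ty": 0, "tz": 0.7, "hand": 1},
    {"wx": 0, "wy": 0, "wz": -1, "tx": 0, "ty": 0, "tz": 0.7, "hand": 1},
    {"wx": 0, "wy": 0, "wz": -1, "tx": 0, "ty": 0, "tz": 0.7, "hand": 1},
    {"wx": 0, "wy": 0, "wz": -0.3, "tx": 0, "ty": 0, "tz": 0.7, "hand": 1},
    {"wx": 0, "wy": 0, "wz": 0, "tx": 0.2, "ty": 0.3, "tz": 0.7, "hand": 1},
    {"wx": 0, "wy": 0, "wz": 0, "tx": 0.2, "ty": 0.25, "tz": 0.7, "hand": 1},
    {"wx": 0, "wy": 0, "wz": 0, "tx": 0, "ty": 0, "tz": 0.7, "hand": 1},
    {"wx": 0, "wy": 0, "wz": 0, "tx": 0, "ty": 0, "tz": 0, "hand": 1},
  ],
)

```text
clock: 3.43
position: [0.4677, -0.1044, 0.1044]
ee_rot: [-1.671, -2.658, 0.001]
force: [-0.8, -0.6, -0.2]
width: 0.998
```

```bash
python3 t.py .468 -.105 .044 116;python3 - <<'E'
from h import *
for n in("top","side"):
    im,d=arm.get_image(n); im=im[:,:,::-1]
    u,v=proj(n,[.468,-.105,.05])[0].astype(int)
    cv2.imwrite(f"pics/{n}1.png",cv2.resize(im[v-60:v+60,u-75:u+75],None,fx=5,fy=5,interpolation=cv2.INTER_CUBIC))
E
```

```text
clock 3.4333 pos [ 0.4677 -0.1044  0.1044] yaw 115.68 w 0.998 F [-0.8 -0.6 -0.2] q [ 0.51  0.44 -0.52  2.05  0.32  0.73  0.24]
shift now cm [-0.07  0.01  6.04] shift after turn [-0.06  0.01  6.04] turn u [-0.01 -0.01 -0.05]
```

View pics/side1.png

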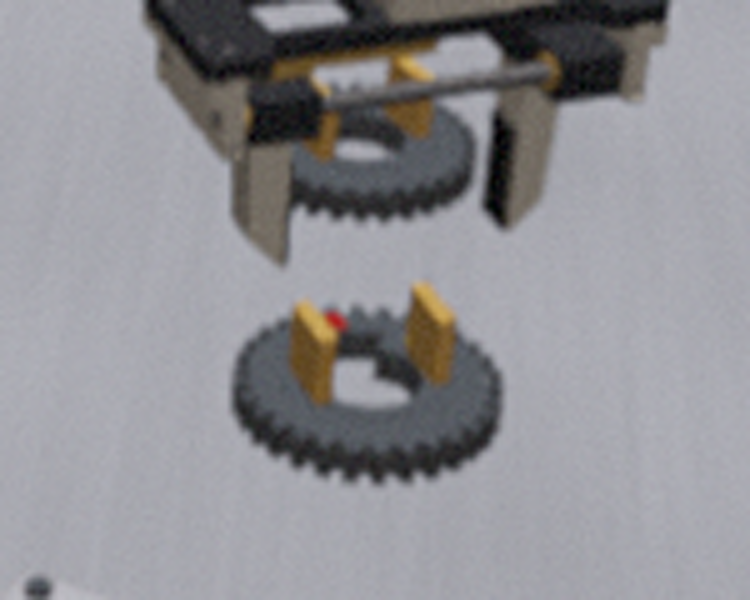

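View pics/top1.png

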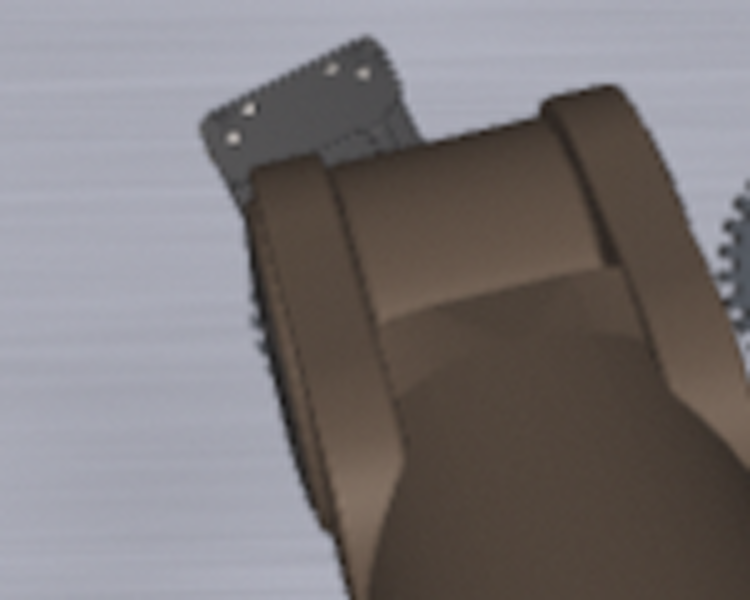

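In the side crop the open fingers (inner faces near x=285 and x=490) straddle the two lugs (x 295–450) of the keyed gear. The top view of it is hidden by the arm. Next I descend and close.

step_arm(
  plan=[
    {"wx": 0, "wy": 0, "wz": 0, "tx": -0.05, "ty": 0, "tz": 1, "hand": 1},
    {"wx": 0, "wy": 0, "wz": 0, "tx": 0, "ty": 0, "tz": 1, "hand": 1},
    {"wx": 0, "wy": 0, "wz": 0, "tx": 0, "ty": 0, "tz": 1, "hand": 1},
    {"wx": 0, "wy": 0, "wz": 0, "tx": 0, "ty": 0, "tz": 1, "hand": 1},
    {"wx": 0, "wy": 0, "wz": 0, "tx": 0, "ty": 0, "tz": 1, "hand": 1},
    {"wx": 0, "wy": 0, "wz": 0, "tx": 0, "ty": 0, "tz": 0.6, "hand": 1},
    {"wx": 0, "wy": 0, "wz": 0, "tx": 0, "ty": 0, "tz": 0.4, "hand": 1},
    {"wx": 0, "wy": 0, "wz": 0, "tx": 0, "ty": 0, "tz": 0, "hand": 1},
    {"wx": 0, "wy": 0, "wz": 0, "tx": 0, "ty": 0, "tz": 0, "hand": 0.6},
    {"wx": 0, "wy": 0, "wz": 0, "tx": 0, "ty": 0, "tz": 0, "hand": 0.5},
  ],
)

```text
clock: 4.37
position: [0.4687, -0.1054, 0.046]
ee_rot: [1.671, 2.66, 0.0]
force: [0.9, 0.1, 0.2]
width: 0.902
```

step_arm(
  plan=[
    {"wx": 0, "wy": 0, "wz": 0, "tx": 0, "ty": 0, "tz": 0, "hand": 0.3},
    {"wx": 0, "wy": 0, "wz": 0, "tx": 0, "ty": 0, "tz": 0, "hand": 0.3},
    {"wx": 0, "wy": 0, "wz": 0, "tx": 0, "ty": 0, "tz": 0, "hand": 0.3},
    {"wx": 0, "wy": 0, "wz": 0, "tx": 0, "ty": 0, "tz": 0, "hand": 0.3},
    {"wx": 0, "wy": 0, "wz": 0, "tx": 0, "ty": 0, "tz": 0, "hand": 0.3},
    {"wx": 0, "wy": 0, "wz": 0, "tx": 0, "ty": 0, "tz": 0, "hand": 0.3},
    {"wx": 0, "wy": 0, "wz": 0, "tx": 0, "ty": 0, "tz": 0, "hand": 0.3},
    {"wx": 0, "wy": 0, "wz": 0, "tx": 0, "ty": 0, "tz": 0, "hand": 0.3},
    {"wx": 0, "wy": 0, "wz": 0, "tx": 0, "ty": 0, "tz": 0, "hand": 0.3},
    {"wx": 0, "wy": 0, "wz": 0, "tx": 0, "ty": 0, "tz": 0, "hand": 0.3},
  ],
)

```text
clock: 5.2
position: [0.4686, -0.1054, 0.046]
ee_rot: [1.671, 2.66, 0.0]
force: [-0.2, -0.4, 6.8]
width: 0.652
```

```bash
python3 t.py .5418 .1913 .20 158
```

```text
clock 5.2 pos [ 0.4686 -0.1054  0.046 ] yaw 115.73 w 0.652 F [-0.2 -0.4  6.8] q [ 0.45  0.53 -0.45  2.1   0.41  0.6   0.16]
shift now cm [ 23.55  19.48 -15.41] shift after turn [  4.33  30.25 -15.4 ] turn u [ 0.    0.   -7.04]
```

step_arm(
  plan=[
    {"wx": 0, "wy": 0, "wz": 0, "tx": 0, "ty": 0, "tz": -0.5, "hand": 0.3},
    {"wx": 0, "wy": 0, "wz": 0, "tx": 0, "ty": 0, "tz": -1.5, "hand": 0.3},
    {"wx": 0, "wy": 0, "wz": 0, "tx": 0, "ty": 0, "tz": -2, "hand": 0.3},
    {"wx": 0, "wy": 0, "wz": -1, "tx": 0, "ty": 0, "tz": -2, "hand": 0.3},
    {"wx": 0, "wy": 0, "wz": -1, "tx": 0, "ty": 0, "tz": -2, "hand": 0.3},
    {"wx": 0, "wy": 0, "wz": -1, "tx": 0, "ty": 0, "tz": -2, "hand": 0.3},
    {"wx": 0, "wy": 0, "wz": -1, "tx": 0, "ty": 0, "tz": -2, "hand": 0.3},
    {"wx": 0, "wy": 0, "wz": -1, "tx": 0, "ty": 0, "tz": -2, "hand": 0.3},
    {"wx": 0, "wy": 0, "wz": -1, "tx": 0, "ty": 0, "tz": -1, "hand": 0.3},
    {"wx": 0, "wy": 0, "wz": -1, "tx": 0, "ty": 0, "tz": 0, "hand": 0.3},
  ],
)

```text
clock: 6.03
position: [0.4691, -0.1053, 0.1978]
ee_rot: [0.598, 3.081, -0.001]
force: [0.1, -0.5, -4.1]
width: 0.649
```

```bash
python3 t.py .5418 .1913 .18 158
```

```text
clock 6.0333 pos [ 0.4691 -0.1053  0.1978] yaw 158.03 w 0.649 F [ 0.1 -0.5 -4.1] q [ 0.72  0.36 -0.77  1.94  0.3   0.96  0.99]
shift now cm [ 4.36 30.23  1.77] shift after turn [ 4.37 30.23  1.78] turn u [0.   0.02 0.  ]
```

step_arm(
  plan=[
    {"wx": 0, "wy": 0, "wz": 0, "tx": 0.2, "ty": 1.5, "tz": 0, "hand": 0.3},
    {"wx": 0, "wy": 0, "wz": 0, "tx": 0.4, "ty": 2.5, "tz": 0, "hand": 0.3},
    {"wx": 0, "wy": 0, "wz": 0, "tx": 0.4, "ty": 2.5, "tz": 0, "hand": 0.3},
    {"wx": 0, "wy": 0, "wz": 0, "tx": 0.4, "ty": 2.5, "tz": 0, "hand": 0.3},
    {"wx": 0, "wy": 0, "wz": 0, "tx": 0.4, "ty": 2.5, "tz": 0, "hand": 0.3},
    {"wx": 0, "wy": 0, "wz": 0, "tx": 0.4, "ty": 2.5, "tz": 0, "hand": 0.3},
    {"wx": 0, "wy": 0, "wz": 0, "tx": 0.4, "ty": 2.5, "tz": 0, "hand": 0.3},
    {"wx": 0, "wy": 0, "wz": 0, "tx": 0.4, "ty": 2.5, "tz": 0, "hand": 0.3},
    {"wx": 0, "wy": 0, "wz": 0, "tx": 0.4, "ty": 2.5, "tz": 0, "hand": 0.3},
    {"wx": 0, "wy": 0, "wz": 0, "tx": 0.2, "ty": 2.5, "tz": 0, "hand": 0.3},
  ],
)

```text
clock: 6.87
position: [0.5252, 0.1313, 0.1953]
ee_rot: [-0.606, -3.081, 0.002]
force: [0.9, 0.0, -2.8]
width: 0.655
```

step_arm(
  plan=[
    {"wx": 0, "wy": 0, "wz": 0, "tx": 0.2, "ty": 2.5, "tz": 0, "hand": 0.3},
    {"wx": 0, "wy": 0, "wz": 0, "tx": 0.2, "ty": 1.8, "tz": 0, "hand": 0.3},
    {"wx": 0, "wy": 0, "wz": 0, "tx": 0.2, "ty": 1.2, "tz": 0, "hand": 0.3},
    {"wx": 0, "wy": 0, "wz": 0, "tx": 0.1, "ty": 0.6, "tz": 0, "hand": 0.3},
    {"wx": 0, "wy": 0, "wz": 0, "tx": 0, "ty": 0, "tz": 0, "hand": 0.3},
    {"wx": 0, "wy": 0, "wz": 0, "tx": 0, "ty": 0, "tz": 0, "hand": 0.3},
    {"wx": 0, "wy": 0, "wz": 0, "tx": 0, "ty": 0, "tz": 0, "hand": 0.3},
    {"wx": 0, "wy": 0, "wz": 0, "tx": 0, "ty": 0, "tz": 0, "hand": 0.3},
    {"wx": 0, "wy": 0, "wz": 0, "tx": 0, "ty": 0, "tz": 0, "hand": 0.3},
    {"wx": 0, "wy": 0, "wz": 0, "tx": 0, "ty": 0, "tz": 0, "hand": 0.3},
  ],
)

```text
clock: 7.7
position: [0.5428, 0.1887, 0.1958]
ee_rot: [0.608, 3.082, -0.001]
force: [-0.2, 0.4, -3.5]
width: 0.651
```

```bash
python3 t.py .5418 .1913 .166 158;python3 - <<'E'
from h import *
for n in("top","side"):
    im,d=arm.get_image(n); np.savez(n+"2.npz",im=im,d=d);im=im[:,:,::-1]
    u,v=proj(n,[.542,.191,.13])[0].astype(int)
    cv2.imwrite(f"pics/{n}2.png",cv2.resize(im[v-60:v+60,u-75:u+75],None,fx=5,fy=5,interpolation=cv2.INTER_CUBIC))
E
```

```text
clock 7.7 pos [0.5428 0.1887 0.1958] yaw 157.67 w 0.651 F [-0.2  0.4 -3.5] q [ 0.1   0.52 -0.76  1.72  0.4   1.07  0.39]
shift now cm [0.19 0.21 2.98] shift after turn [0.19 0.21 2.98] turn u [-0.    0.   -0.05]
```

View pics/side2.png

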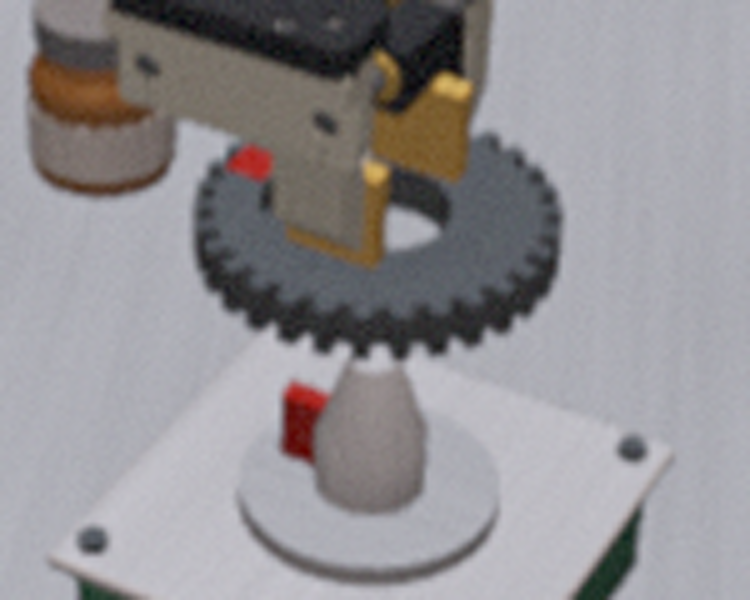

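View pics/top2.png

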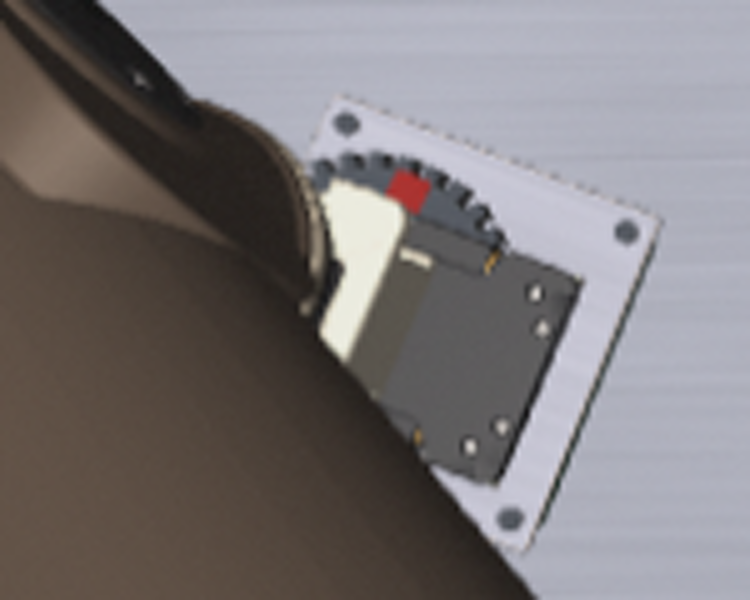

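The side crop shows the gear level in the hand, directly above the spindle tip, with the red mark at (250,162) on the key's side (key at (300,420)). I'll measure the held gear's axis and tilt relative to the spindle, using the same camera so the bias cancels.

```bash
cat > m3.py <<'E'
from h import *
for n in ("side","top"):
    z=np.load(n+"2.npz");W=cloud(n,z["d"]);im=z["im"].astype(int);R,G,B=im[...,0],im[...,1],im[...,2]
    m=(np.hypot(W[...,0]-.542,W[...,1]-.189)<.07)&(W[...,2]>.155)&(W[...,2]<.177)&(abs(R-B)<40)&(R<130)
    p=W[m]
    A=np.c_[p[:,:2]-[.542,.189],np.ones(len(p))];co=np.linalg.lstsq(A,p[:,2],rcond=None)[0];r=p[:,2]-A@co
    k=abs(r)<.003;co=np.linalg.lstsq(A[k],p[k,2],rcond=None)[0]
    print(n,len(p),"plane",co.round(4),"tilt deg",np.degrees(co[:2]).round(2))
    h=cv2.convexHull(p[k][:,:2].astype(np.float32)).reshape(-1,2)
    from scipy.optimize import least_squares
    s=least_squares(lambda q:np.hypot(h[:,0]-q[0],h[:,1]-q[1])-.0555,[.542,.189],loss="soft_l1",f_scale=.001)
    print(" centre",s.x.round(4),"rms",np.sqrt(np.mean(s.fun**2)).round(4))
    red=(R>120)&(G<60)&(B<60)&(W[...,2]>.12)
    if red.any():
        c=np.median(W[red],0);print(" mark",c.round(4),"dir",np.degrees(np.arctan2(c[1]-s.x[1],c[0]-s.x[0])).round(1),"rad",np.hypot(*(c[:2]-s.x)).round(4))
    # spindle in this image
    for a in range(62,108,6):
        q=W[(np.hypot(W[...,0]-.542,W[...,1]-.191)<.04)&(W[...,2]>a/1e3)&(W[...,2]<a/1e3+.006)&(abs(R-B)<40)]
        if len(q)>20:
            rad=.018 if a<80 else .018-(a+3-80)/30*.010
            s=least_squares(lambda t:np.hypot(q[:,0]-t[0],q[:,1]-t[1])-rad,[.542,.191],loss="soft_l1",f_scale=.001)
            print("  sp",a,s.x.round(4))
E
python3 m3.py
```

```text
side 1803 plane [ 0.0025 -0.0192  0.1658] tilt deg [ 0.14 -1.1 ]
 centre [0.5436 0.1906] rms 0.0006
 mark [0.5835 0.1739 0.1669] dir -22.8 rad 0.0432
  sp 62 [0.5429 0.1901]
  sp 68 [0.5432 0.1896]
  sp 74 [0.5433 0.1898]
  sp 80 [0.5432 0.1902]
  sp 86 [0.5434 0.19  ]
  sp 92 [0.5432 0.1902]
  sp 98 [0.5429 0.19  ]
  sp 104 [0.543  0.1904]
top 220 plane [-0.0599  0.0253  0.1682] tilt deg [-3.43  1.45]
 centre [0.5402 0.1881] rms 0.0039
 mark [0.5832 0.171  0.1666] dir -21.7 rad 0.0463
```

Relative to the spindle, the gear axis is within 1 mm, its yaw is −22.8° against the key's −22°, and the tilt is about 1°. Straight down, then.

step_arm(
  plan=[
    {"wx": 0, "wy": 0, "wz": 0, "tx": 0, "ty": 0, "tz": 0.5, "hand": 0.3},
    {"wx": 0, "wy": 0, "wz": 0, "tx": 0, "ty": 0, "tz": 0.7, "hand": 0.3},
    {"wx": 0, "wy": 0, "wz": 0, "tx": 0, "ty": 0, "tz": 0.7, "hand": 0.3},
    {"wx": 0, "wy": 0, "wz": 0, "tx": 0, "ty": 0, "tz": 0.7, "hand": 0.3},
    {"wx": 0, "wy": 0, "wz": 0, "tx": 0, "ty": 0, "tz": 0.7, "hand": 0.3},
    {"wx": 0, "wy": 0, "wz": 0, "tx": 0, "ty": 0, "tz": 0.7, "hand": 0.3},
    {"wx": 0, "wy": 0, "wz": 0, "tx": 0, "ty": 0, "tz": 0.7, "hand": 0.3},
    {"wx": 0, "wy": 0, "wz": 0, "tx": 0, "ty": 0, "tz": 0.6, "hand": 0.3},
    {"wx": 0, "wy": 0, "wz": 0, "tx": 0, "ty": 0, "tz": 0.5, "hand": 0.3},
    {"wx": 0, "wy": 0, "wz": 0, "tx": 0, "ty": 0, "tz": 0, "hand": 0.3},
  ],
)

```text
clock: 8.63
position: [0.5422, 0.1892, 0.1365]
ee_rot: [-0.606, -3.081, 0.001]
force: [-0.2, 0.0, -4.3]
width: 0.649
```

```bash
python3 t.py .5428 .1887 .106 158;python3 - <<'E'
from h import *
n="side"
im,d=arm.get_image(n); im=im[:,:,::-1]
u,v=proj(n,[.542,.191,.1])[0].astype(int)
cv2.imwrite(f"pics/{n}3.png",cv2.resize(im[v-60:v+60,u-75:u+75],None,fx=5,fy=5,interpolation=cv2.INTER_CUBIC))
E
```

```text
clock 8.6333 pos [0.5422 0.1892 0.1365] yaw 157.74 w 0.649 F [-0.2  0.  -4.3] q [ 0.07  0.58 -0.72  1.78  0.46  0.95  0.34]
shift now cm [-0.07 -0.02  3.05] shift after turn [-0.07 -0.02  3.05] turn u [-0.01 -0.01 -0.04]
```

View pics/side3.png

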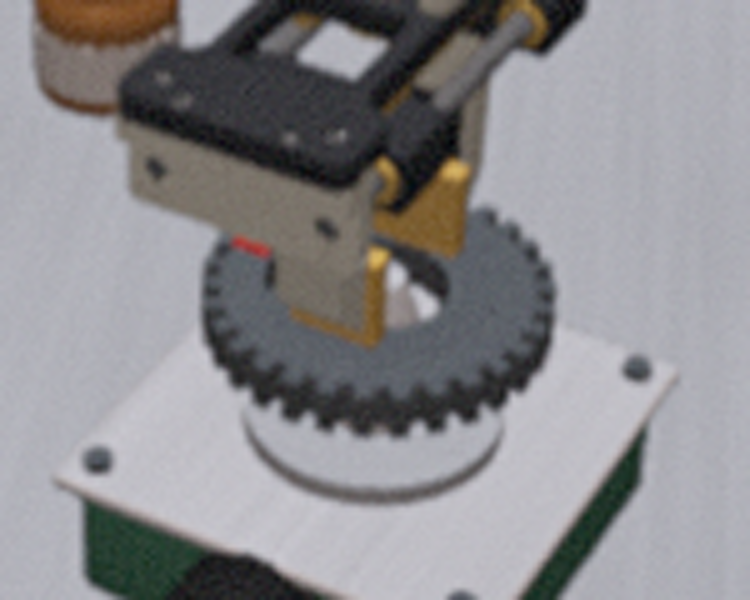

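The gear surrounds the spindle tip (seen in the bore near (400,290)) with no contact force. I'll go on down slowly, 2.6 cm.

step_arm(
  plan=[
    {"wx": 0, "wy": 0, "wz": 0, "tx": 0, "ty": 0, "tz": 0.3, "hand": 0.3},
    {"wx": 0, "wy": 0, "wz": 0, "tx": 0, "ty": 0, "tz": 0.3, "hand": 0.3},
    {"wx": 0, "wy": 0, "wz": 0, "tx": 0, "ty": 0, "tz": 0.3, "hand": 0.3},
    {"wx": 0, "wy": 0, "wz": 0, "tx": 0, "ty": 0, "tz": 0.3, "hand": 0.3},
    {"wx": 0, "wy": 0, "wz": 0, "tx": 0, "ty": 0, "tz": 0.3, "hand": 0.3},
    {"wx": 0, "wy": 0, "wz": 0, "tx": 0, "ty": 0, "tz": 0.3, "hand": 0.3},
    {"wx": 0, "wy": 0, "wz": 0, "tx": 0, "ty": 0, "tz": 0.3, "hand": 0.3},
    {"wx": 0, "wy": 0, "wz": 0, "tx": 0, "ty": 0, "tz": 0.3, "hand": 0.3},
    {"wx": 0, "wy": 0, "wz": 0, "tx": 0, "ty": 0, "tz": 0.2, "hand": 0.3},
    {"wx": 0, "wy": 0, "wz": 0, "tx": 0, "ty": 0, "tz": 0, "hand": 0.3},
  ],
)

```text
clock: 9.52
position: [0.5425, 0.1893, 0.1112]
ee_rot: [-0.606, -3.082, 0.001]
force: [-0.4, -0.7, -3.5]
width: 0.656
```

step_arm(
  plan=[
    {"wx": 0, "wy": 0, "wz": 0, "tx": 0, "ty": 0, "tz": 0.1, "hand": 0.3},
    {"wx": 0, "wy": 0, "wz": 0, "tx": 0, "ty": 0, "tz": 0.1, "hand": 0.3},
    {"wx": 0, "wy": 0, "wz": 0, "tx": 0, "ty": 0, "tz": 0.1, "hand": 0.3},
    {"wx": 0, "wy": 0, "wz": 0, "tx": 0, "ty": 0, "tz": 0.1, "hand": 0.3},
    {"wx": 0, "wy": 0, "wz": 0, "tx": 0, "ty": 0, "tz": 0.05, "hand": 0.3},
    {"wx": 0, "wy": 0, "wz": 0, "tx": 0, "ty": 0, "tz": 0.05, "hand": 0.3},
    {"wx": 0, "wy": 0, "wz": 0, "tx": 0, "ty": 0, "tz": 0, "hand": 0.3},
    {"wx": 0, "wy": 0, "wz": 0, "tx": 0, "ty": 0, "tz": 0, "hand": 0.3},
    {"wx": 0, "wy": 0, "wz": 0, "tx": 0, "ty": 0, "tz": 0, "hand": 0.3},
    {"wx": 0, "wy": 0, "wz": 0, "tx": 0, "ty": 0, "tz": 0, "hand": 0.3},
  ],
)

```text
clock: 10.35
position: [0.5427, 0.1895, 0.1068]
ee_rot: [0.607, 3.082, 0.0]
force: [0.3, 0.6, -3.9]
width: 0.654
```

```bash
python3 t.py .5428 .1887 .106 158;python3 - <<'E'
from h import *
n="side"
im,d=arm.get_image(n); W=cloud(n,d)
m=(np.hypot(W[...,0]-.5435,W[...,1]-.190)<.053)&(W[...,2]>.066)&(W[...,2]<.088)&(im.max(-1)<130)
p=W[m];A=np.c_[p[:,:2]-[.5435,.19],np.ones(len(p))];co=np.linalg.lstsq(A,p[:,2],rcond=None)[0]
k=abs(p[:,2]-A@co)<.003;co=np.linalg.lstsq(A[k],p[k,2],rcond=None)[0];print(len(p),co.round(4))
E
```

```text
clock 10.35 pos [0.5427 0.1895 0.1068] yaw 157.73 w 0.654 F [ 0.3  0.6 -3.9] q [ 0.05  0.61 -0.7   1.81  0.49  0.9   0.31]
shift now cm [-0.04 -0.07  0.08] shift after turn [-0.04 -0.07  0.08] turn u [ 0.    0.   -0.04]
1407 [ 0.0026 -0.0124  0.077 ]
```

step_arm(
  plan=[
    {"wx": 0, "wy": 0, "wz": 0, "tx": 0, "ty": 0, "tz": 0.05, "hand": 0.3},
    {"wx": 0, "wy": 0, "wz": 0, "tx": 0, "ty": 0, "tz": 0.05, "hand": 0.3},
    {"wx": 0, "wy": 0, "wz": 0, "tx": 0, "ty": 0, "tz": 0.05, "hand": 0.3},
    {"wx": 0, "wy": 0, "wz": 0, "tx": 0, "ty": 0, "tz": 0, "hand": 0.3},
    {"wx": 0, "wy": 0, "wz": 0, "tx": 0, "ty": 0, "tz": 0, "hand": 0.3},
    {"wx": 0, "wy": 0, "wz": 0, "tx": 0, "ty": 0, "tz": 0, "hand": 0.3},
    {"wx": 0, "wy": 0, "wz": 0, "tx": 0, "ty": 0, "tz": 0, "hand": 0.3},
    {"wx": 0, "wy": 0, "wz": 0, "tx": 0, "ty": 0, "tz": 0, "hand": 0.3},
    {"wx": 0, "wy": 0, "wz": 0, "tx": 0, "ty": 0, "tz": 0, "hand": 0.3},
    {"wx": 0, "wy": 0, "wz": 0, "tx": 0, "ty": 0, "tz": 0, "hand": 0.3},
  ],
)

```text
clock: 11.23
position: [0.5427, 0.1895, 0.106]
ee_rot: [0.607, 3.082, -0.0]
force: [-2.6, -2.2, 6.0]
width: 0.654
```

The force rose by 10 N exactly at the expected home height (TCP 0.106), so the gear has reached the seat. Now I release.

step_arm(
  plan=[
    {"wx": 0, "wy": 0, "wz": 0, "tx": 0, "ty": 0, "tz": 0, "hand": 0.75},
    {"wx": 0, "wy": 0, "wz": 0, "tx": 0, "ty": 0, "tz": 0, "hand": 0.85},
    {"wx": 0, "wy": 0, "wz": 0, "tx": 0, "ty": 0, "tz": 0, "hand": 0.95},
    {"wx": 0, "wy": 0, "wz": 0, "tx": 0, "ty": 0, "tz": 0, "hand": 1},
    {"wx": 0, "wy": 0, "wz": 0, "tx": 0, "ty": 0, "tz": 0, "hand": 1},
    {"wx": 0, "wy": 0, "wz": 0, "tx": 0, "ty": 0, "tz": 0, "hand": 1},
    {"wx": 0, "wy": 0, "wz": 0, "tx": 0, "ty": 0, "tz": 0, "hand": 1},
    {"wx": 0, "wy": 0, "wz": 0, "tx": 0, "ty": 0, "tz": 0, "hand": 1},
    {"wx": 0, "wy": 0, "wz": 0, "tx": 0, "ty": 0, "tz": 0, "hand": 1},
    {"wx": 0, "wy": 0, "wz": 0, "tx": 0, "ty": 0, "tz": 0, "hand": 1},
  ],
)

```text
clock: 12.07
position: [0.5427, 0.1895, 0.1052]
ee_rot: [-0.607, -3.082, 0.0]
force: [0.6, -0.8, 0.8]
width: 0.999
```

step_arm(
  plan=[
    {"wx": 0, "wy": 0, "wz": 0, "tx": 0, "ty": 0, "tz": -0.5, "hand": 1},
    {"wx": 0, "wy": 0, "wz": 0, "tx": 0, "ty": 0, "tz": -1, "hand": 1},
    {"wx": 0, "wy": 0, "wz": 0, "tx": 0, "ty": 0, "tz": -1, "hand": 1},
    {"wx": 0, "wy": 0, "wz": 0, "tx": 0, "ty": 0, "tz": -1.5, "hand": 1},
    {"wx": 0, "wy": 0, "wz": 0, "tx": 0, "ty": 0, "tz": -2, "hand": 1},
    {"wx": 0, "wy": 0, "wz": 0, "tx": 0, "ty": 0, "tz": -2, "hand": 1},
    {"wx": 0, "wy": 0, "wz": 0, "tx": 0, "ty": 0, "tz": -2, "hand": 1},
    {"wx": 0, "wy": 0, "wz": 0, "tx": 0, "ty": 0, "tz": -2, "hand": 1},
    {"wx": 0, "wy": 0, "wz": 0, "tx": 0, "ty": 0, "tz": -1, "hand": 1},
    {"wx": 0, "wy": 0, "wz": 0, "tx": 0, "ty": 0, "tz": 0, "hand": 1},
  ],
)

```text
clock: 12.9
position: [0.5438, 0.1904, 0.2384]
ee_rot: [0.606, 3.078, 0.004]
force: [0.3, 0.1, 1.2]
width: 0.995
```

step_arm(
  plan=[
    {"wx": 0, "wy": 0, "wz": 0, "tx": 0, "ty": -1, "tz": 0, "hand": 1},
    {"wx": 0, "wy": 0, "wz": 0, "tx": 0, "ty": -2, "tz": 0, "hand": 1},
    {"wx": 0, "wy": 0, "wz": 0, "tx": 0, "ty": -3, "tz": 0, "hand": 1},
    {"wx": 0, "wy": 0, "wz": 0, "tx": 0, "ty": -3, "tz": 0, "hand": 1},
    {"wx": 0, "wy": 0, "wz": 0, "tx": 0, "ty": -3, "tz": 0, "hand": 1},
    {"wx": 0, "wy": 0, "wz": 0, "tx": 0, "ty": -3, "tz": 0, "hand": 1},
    {"wx": 0, "wy": 0, "wz": 0, "tx": 0, "ty": -3, "tz": 0, "hand": 1},
    {"wx": 0, "wy": 0, "wz": 0, "tx": 0, "ty": -2, "tz": 0, "hand": 1},
    {"wx": 0, "wy": 0, "wz": 0, "tx": 0, "ty": -1, "tz": 0, "hand": 1},
    {"wx": 0, "wy": 0, "wz": 0, "tx": 0, "ty": 0, "tz": 0, "hand": 1},
  ],
)

```text
clock: 13.73
position: [0.4616, -0.0076, 0.2342]
ee_rot: [-0.612, -3.079, 0.003]
force: [1.5, 0.6, 0.1]
width: 1.0
```

```bash
python3 t.py .5428 .1887 .106 158;python3 - <<'E'
from h import *
for n in ("side","top"):
    im,d=arm.get_image(n); W=cloud(n,d)
    m=(np.hypot(W[...,0]-.5425,W[...,1]-.190)<.053)&(W[...,2]>.066)&(W[...,2]<.088)&(im.max(-1)<130)
    p=W[m];A=np.c_[p[:,:2]-[.5425,.19],np.ones(len(p))];co=np.linalg.lstsq(A,p[:,2],rcond=None)[0]
    k=abs(p[:,2]-A@co)<.003;co=np.linalg.lstsq(A[k],p[k,2],rcond=None)[0];print(n,len(p),co.round(4))
    c,r=cv2.minEnclosingCircle(p[:,:2].astype(np.float32));print(np.round(c,4),r)
    cv2.imwrite(f"pics/{n}full.png",im[:,:,::-1])
    u,v=proj(n,[.542,.191,.09])[0].astype(int)
    cv2.imwrite(f"pics/{n}4.png",cv2.resize(im[v-60:v+60,u-75:u+75,::-1],None,fx=5,fy=5,interpolation=cv2.INTER_CUBIC))
E
```

```text
clock 13.7333 pos [ 0.4616 -0.0076  0.2342] yaw 157.51 w 1.0 F [1.5 0.6 0.1] q [ 0.57  0.29 -0.81  1.92  0.24  1.03  0.83]
shift now cm [-1.000e-02  2.127e+01  1.277e+01] shift after turn [-0.17 21.24 12.82] turn u [-0.02 -0.02 -0.08]
side 1663 [ 0.0016 -0.0026  0.0762]
[0.5425 0.19  ] 0.05302373692393303
top 1364 [-0.0036  0.0024  0.0764]
[0.5425 0.19  ] 0.05304053798317909
```

View pics/side4.png

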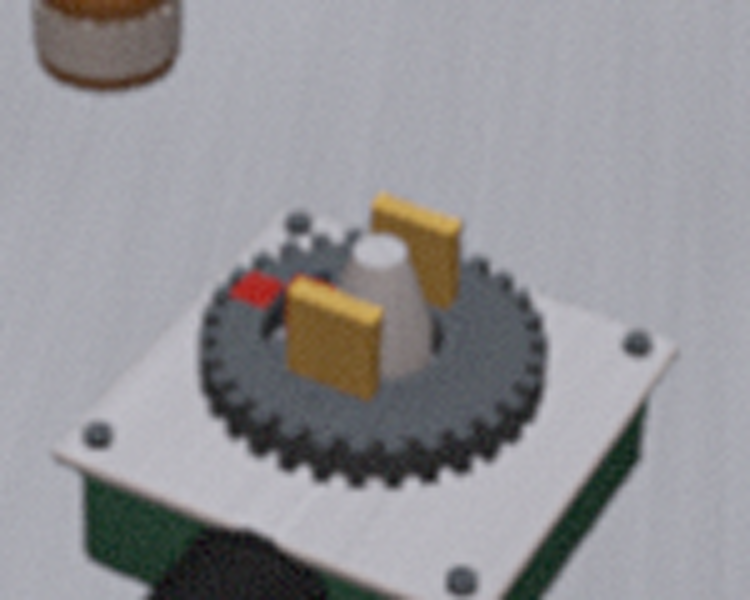

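View pics/top4.png

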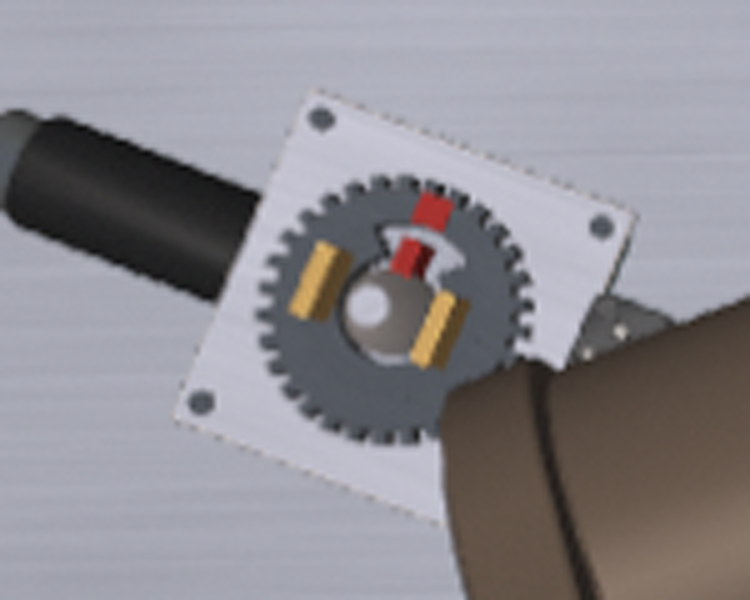

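View pics/sidefull.png

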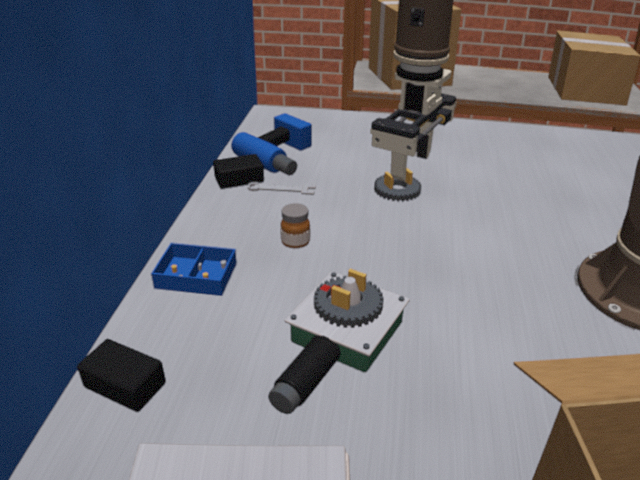

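The gear is flat, with its top face at 0.076 m (seat 0.060 + 16 mm thickness). The top crop shows the key inside the slot at (412,255), the lugs are up, and the plain gear and jar have not moved. I'll hand it in.

```bash
python3 -c "
from cell import arm
print(arm.sign_off(), arm.observe()['clock'])"
```

```text
the job is handed in; nothing more can be done
the job is handed in; nothing more can be done
```

The keyed gear is on the gearbox spindle, fully home on the seat with the slot over the red key and the lugs up. The job is handed in at about 13.8 s of the 35 s allowed.

**What I did:** I gripped the gear across its lugs, turned it about 42° to match the key and lowered it. I held it until it touched the seat: the wrist force changed by about 10 N at the expected height, and I opened the jaws only after that.

**Last checks:**
- **Seating:** Both cameras put the gear's top face at 76 mm, which is the 60 mm seat plus the 16 mm thickness. The tilt was under 0.3°.
- **Key:** The top picture shows the key inside the slot.
- **Bystanders:** The plain gear and jar look unmoved in the pictures. I compared them by eye and did not re-measure them.
- **Robot:** The arm was clear of everything, with the gripper open.

**Disagreements:**
- **Camera offset:** The two cameras differed by about 2 mm in position, as their calibration allows. I aligned the gear to the spindle using the side camera alone.
- **Gear circle fit:** With the gear held above the spindle, the top camera's fit was poor because the arm hid most of it, so I did not use it.
- **Refused moves:** My first three move calls were refused for missing keys. The arm did not move and no time was lost.

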